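# Take the splash cover off its keyhole screws and switch the isolator off

### The job

The bench supply has to be switched off at the small isolator box, whose lever sits under a metal splash cover that hangs by two keyholes on two screws. Take the cover by its handle, lift it just until the screw heads stand in the round holes, draw it straight off without forcing it, and stand it upright in the free near half of the steel tray; then push the lever fully down and let go. Do not drop the cover, and leave the other things where they lie.

Things in the scene. Friction and masses are not known exactly. Their poses are not given: they have to be found in the camera images.
- isolator_box: Fixed isolator box, 150 wide (y) x 90 deep (x) x 118 mm high, on a 186 mm wide foot plate; grey upright front face, the plane x = -45 mm. Origin: centre of its underside; +x points from front to back, +y to the left seen from the robot, z up. The cover hangs on the face; the lever is under it.
- screws (a point): Point midway between the two shoulder screws, on the box face: x = -45, y = 0, z = 92 mm of the box. The screws stand at y = +49 and -49 mm: shank 5 mm thick and 5 mm long, then a head 10 mm across and 3 mm thick, which ends 8 mm in front of the face.
- cover: Loose steel splash cover, 0.2 to 0.4 kg: hood 70 wide (y) x 88 high x 48 mm deep (x), open at the back, with a 3 mm thick keyhole ear at either side (124 mm over both). Origin: middle of the lower back edge; axes as the box's: back plane x = 0, front x = -48 mm, flat underside z = 0, on which it stands by itself. Hung, the underside is at z = 24.5 mm of the box, leaning forward about 1 degree.
- keyholes (a point): Point midway between the centres of the cover's two round holes, x = 0, y = 0, z = 52.5 mm of the cover. Holes 14 mm across at y = +49 and -49 mm; a 7 mm slot runs up from each to z = 70 mm, where the screw shank rests. The cover must rise 15 mm (within 1.5 mm) so that this point is level with point screws, then come straight off, over 45 mm from the face, to clear the lever inside.
- cover_grip (a point): Centre of the bar of the cover's bow handle, x = -24, y = 0, z = 120 mm of the cover. The bar is 58 mm long along the cover's y, 9 mm thick along x, 14 mm high, with 25 mm free below it; hung, it stands 26 mm above the box top. Pinch it from above across its 9 mm, the fingers closing along x.
- tray: Fixed steel tray, 150 (x) x 200 (y) x 18 mm high, walls and floor 3 mm. Origin: centre of its underside; upper side of the floor z = 3 mm. Its far half (x over +25 mm) holds tweezers and a stopper; the near half (x from -72 to +25 mm) is free for the cover, with its long side along the tray's y.
- lever (a joint): Black isolator lever, hinge along the box's y axis at x = -49, z = 70 mm of the box. 0 = up (on, 28 degrees above level, pointing to the robot), 0.98 rad = fully down on its stop (off, 28 degrees below level). Stays where it is left; moving it takes about 3 N at its tip.
- lever_tip (a point): Centre of the crossbar at the lever's end, 34 mm from the hinge; bar 11 mm thick, 30 mm long along y. Up, it is about 32 mm below the box top and 34 mm in front of the face; fully down, at z = 54 mm of the box. With the cover off it is open from above and in front; closed fingers can push it down from above.
- tweezers: Bystander: steel tweezers, 130 mm long, lying across the far half of the tray. Leave.
- stopper_1: Bystander: red rubber stopper, 24 x 26 mm, standing in the far left corner of the tray. Leave.
- marker_3: Bystander: white and blue marker pen, 131 mm, lying on the worktop between box and tray. Leave.
- tape_roll: Bystander: roll of tape, 62 mm, on the worktop behind. Leave.
- beaker_11: Bystander: small beaker, 72 mm high, on the worktop at the left. Leave.
- petri_1: Bystander: petri dish, 70 mm, on the worktop at the left. Leave.

How it is judged:
By the outcome, as a careful person would: the job done as asked, in the order asked, and still so for the second after the job is handed in, with the robot touching nothing.
It also fails if it takes over 58 s, if anything falls off the work surface, if the arm or the gripper's body presses on something with over 40 N, if the wrist force passes 120 N, or if a joint passes its speed limit or range.

### The arm

A 6-joint arm with a two-finger parallel gripper is mounted at the origin on a cart in front of the work surface, level with it; the furniture and walls round the work are solid. World frame = base frame: x ahead of the robot, y to its left, z up, the work surface at z = 0. Lengths are in m, angles in degrees, forces in N, time in s.
With the tool pointing down it reaches from about 0.4 to 0.925 m from the base axis. Payload 3.4 kg.
Tool frame: the origin (TCP) lies at the very end of the fingers, on their centre line; the grasp point (between the pads) lies 19 mm behind it (bot.grasp_offset is the distance from the TCP to the grasp point, in m); z points along the fingers, y is the line along which they close (so a half turn about z gives the same grasp; the last joint's range is limited). The gripper opens to 85 mm and grips with 20 to 120 N. Pads are 22 mm wide; open, the fingers measure 114 mm over their backs; the gripper's body (76 mm by 85 mm) begins 54 mm behind the grasp point. The pads swing forward as they close: fully open they stand 13 mm farther back than shut.
Start: joints at [60.648, 17.578, 86.31, -0, 76.112, -4.211], TCP at [0.244, 0.521, 0.231] pointing down, gripper open.
Joint ranges: [-179.03, 179.03], [-60, 130.46], [8.19, 133.38], [-81.62, 261.62], [5.75, 156.47], [-153.77, 153.77]. Speed limits (degrees/s): [147.25, 147.25, 180, 180, 180, 180].

### API

Orientations are given as [roll, pitch, yaw] about the fixed x, y, z axes, in that order (R = Rz(yaw) Ry(pitch) Rx(roll)).
In Python, from plant import bot, viewer, sign_off gives the robot as it stands.
- The arm moves only by the tool jog_arm, never from a script. Its argument "motion" is a list that holds one entry, the list of rows, each a list of 6 numbers: the shift along the world's x, y, z in mm, then the turn, a rotation vector about the world's x, y, z in degrees. A call has 1 to 10 rows; each row shifts and turns the commanded pose from where the row before left it; what a row does not reach is not made up. A row lasts 1/8 s, in which the tool goes at most 62.5 mm and 10.7 degrees, less where a joint would pass 70% of its speed; a pose out of reach is approached as far as the arm can. A call with a gripper value outside its range is refused whole. "fingers" is the closure, from 0 (fully open) to 1 (shut), set as the call begins (left out, the last holds). The fingers move at their own pace and stop on an object; "newtons" is the grip in N (left out, the last holds). Time passes only in rows, so rows that do not move let the fingers close. It gives the time, the measured TCP pose, the force, the opening and the grip force at its end, in the units of the state.
- bot.sense(): the state, without advancing time (a new reading comes with each control period).
- viewer.snapshot(name): name is "side" or "top"; returns (picture, depth): 400x640x3 uint8, red, green, blue; 400x640 float32, m along the optical axis (not along the pixel's ray), 0 where there is no reading.
- viewer.camera_info(name): a dict with "mtx" (3x3 intrinsics, pixels), "k1" (the pictures are not rectified: a ray, as slopes to the right and down, at radius r is drawn at 1 + k1 r^2 times it, then the intrinsics apply), "rvec" (rotation vector, rad) and "tvec" (3), from world to camera coordinates, as OpenCV has them. Camera axes: x right, y down, z forward; pixel columns grow to the right and rows downward; lengths in m; the calibration is good to about 2 mm. A picture is of the moment at which its call begins. camera_info takes no time and is no camera call.
- sign_off(): hands the job in; it is judged then, once.
Trained networks look in the newest picture that a camera, given by its name, has taken for a name from the list of things; names that differ only in an ending like _2 or _b are one class to them, and where a whole thing is asked for, a point or a joint stands for the part that bears it (a point fixed in the world has none). Each returns a list of dicts, best first, with "conf" (0 to 1); they miss things now and then, are a little off and sometimes report something else, mostly with a low value. They report only what shows in the picture. A call takes as long as a camera call.
- viewer.silhouettes(thing, camera): "region" (400x640 bool, what is visible of it) and "centre" ([column, row] in pixels, amid what is visible of it).
The state is a dict: "time": time; "qpos": joint angles; "dq": joint speeds; "effort": joint torques, N m; "tcp_pos": TCP position; "orientation": TCP orientation; "force": force on the tool from outside, world axes, zero at the start; "moment": the same for the moment, N m; "gripper_width": opening from 0.0 (shut) to 1.0 (fully open); "gripper_force": force on a finger pad.
Only numpy, scipy, OpenCV 4.12 (cv2) and the standard library are available. Lean on these libraries where they do the work, as an engineer would, in place of code of your own. Each camera call takes 0.05 s, during which the arm holds its last target. There are 200 camera calls.

## Working session

There is one attempt and no reset: what is moved stays moved. The work goes in short steps, Python scripts to look and compute and a tool call to move; the robot and the scene stay as the last step left them, time stands still between calls to the robot, and variables do not carry over. Pictures are saved under pics/ and viewed, at most 10 in all, crops included, and the job is handed in when it is done.

Besides the shell and the picture viewer there is one more tool, called after "Call:" in YAML: its name, and indented under it one key for each argument. jog_arm: Moves the arm, as the interface text tells. Its arguments: {"type":"object","properties":{"motion":{"type":"array"},"fingers":{"type":"number"},"newtons":{"type":"number"}},"required":["motion"]}

```bash
mkdir -p pics
cat > h.py <<'E'
import numpy as np, cv2
from plant import bot, viewer, sign_off
def cam(n):
    c=viewer.camera_info(n);R=cv2.Rodrigues(np.array(c["rvec"],float))[0]
    return np.array(c["mtx"],float),float(c["k1"]),R,np.array(c["tvec"],float).ravel()
def world(n,uv,d):
    K,k1,R,t=cam(n);uv=np.atleast_2d(uv).astype(float)
    p=cv2.undistortPoints(uv[:,None],K,np.array([k1,0,0,0.]))[:,0]
    return (np.c_[p,np.ones(len(p))]*np.ravel(d)[:,None]-t)@R
def cloud(n,reg,D):
    r,c=np.nonzero(reg&(D>0));return world(n,np.c_[c,r],D[r,c])
def proj(n,X):
    K,k1,R,t=cam(n)
    return cv2.projectPoints(np.atleast_2d(np.array(X,float)),R,t,K,np.array([k1,0,0,0.]))[0][:,0]
E
cat > a.py <<'E'
from h import *
ims=[]
for n in("side","top"):
    im,D=viewer.snapshot(n);np.save(f"d_{n}.npy",D);np.save(f"i_{n}.npy",im)
    cv2.imwrite(f"pics/{n}0.png",im[:,:,::-1])
    print(n,"campos",-cam(n)[2].T@cam(n)[3])
    for th in("cover","isolator_box","tray","lever","marker_3"):
        for o in viewer.silhouettes(th,n)[:2]:
            P=cloud(n,o["region"],D)
            np.save(f"r_{n}_{th}.npy",o["region"]) if o["conf"]>.5 else 0
            if len(P):print(th,round(o["conf"],2),np.round(o["centre"]),len(P),np.round(np.percentile(P,[2,50,98],axis=0)*1000).tolist())
print(bot.sense())
E
python3 a.py
```

```text
side campos [0.39108232 1.12310794 0.91947287]
cover 0.78 [359. 149.] 547 [[495.0, -98.0, 23.0], [518.0, -77.0, 60.0], [546.0, -4.0, 150.0]]
isolator_box 0.96 [330. 150.] 2460 [[523.0, -107.0, 1.0], [577.0, 22.0, 95.0], [638.0, 49.0, 120.0]]
isolator_box 0.74 [276. 312.] 1022 [[560.0, 482.0, 1.0], [587.0, 518.0, 44.0], [616.0, 549.0, 73.0]]
tray 0.59 [322. 260.] 4508 [[455.0, 221.0, -1.0], [536.0, 325.0, 3.0], [621.0, 434.0, 21.0]]
lever 0.55 [354. 141.] 49 [[505.0, -68.0, 73.0], [517.0, -53.0, 82.0], [533.0, -44.0, 90.0]]
lever 0.16 [276. 314.] 959 [[560.0, 496.0, 7.0], [586.0, 521.0, 43.0], [611.0, 549.0, 73.0]]
marker_3 0.6 [348. 207.] 165 [[492.0, 71.0, 4.0], [504.0, 135.0, 11.0], [516.0, 192.0, 15.0]]
top campos [0.44990421 0.24584702 1.2046258 ]
cover 0.66 [437. 223.] 554 [[494.0, -98.0, -2.0], [518.0, -56.0, 48.0], [546.0, 5.0, 152.0]]
isolator_box 0.61 [429. 205.] 2435 [[514.0, -114.0, 2.0], [580.0, -29.0, 116.0], [635.0, 46.0, 121.0]]
tray 0.95 [300. 224.] 3508 [[454.0, 226.0, -2.0], [535.0, 325.0, 3.0], [618.0, 427.0, 22.0]]
tray 0.6 [230. 202.] 391 [[560.0, 495.0, 5.0], [5
[... 200 characters left out ...]
, 12.0], [513.0, 179.0, 16.0]]
{'time': 0.6, 'qpos': array([ 6.06454696e+01,  1.75777980e+01,  8.63114738e+01,  1.77038835e-03,
        7.61122327e+01, -4.21010356e+00]), 'dq': array([ 0.07374399, -0.01601155, -0.00621819,  0.01662762,  0.05696349,
        0.01715837]), 'effort': array([-3.80249840e-04, -4.57183635e+01, -2.52200764e+01, -2.55592495e-04,
        1.15651284e-03, -1.40844196e-05]), 'tcp_pos': array([0.24431581, 0.52050428, 0.23130304]), 'orientation': array([-1.79998626e+02, -1.82443788e-03,  1.54855148e+02]), 'force': array([0.66574511, 0.15485254, 0.07009654]), 'moment': array([-0.02742082,  0.04415119, -0.03426398]), 'gripper_force': 0.0, 'gripper_width': 0.9995553121045279}
```

```bash
cat > b.py <<'E'
from h import *
for n in("side","top"):
    D=np.load(f"d_{n}.npy");P=cloud(n,np.ones((400,640),bool),D)*1000
    b=P[(P[:,2]>112)&(P[:,2]<126)&(P[:,0]>505)&(P[:,0]<680)&(P[:,1]>-150)&(P[:,1]<90)]
    print(n,"boxtop",cv2.minAreaRect(b[:,:2].astype(np.float32)),np.median(b[:,2]))
    q=P[(P[:,2]>138)&(P[:,2]<165)&(P[:,0]>470)&(P[:,0]<620)&(P[:,1]>-110)&(P[:,1]<60)]
    print("handle",len(q),np.median(q,0),q.min(0),q.max(0),cv2.minAreaRect(q[:,:2].astype(np.float32)))
    print("fit",cv2.fitLine(q[:,:2].astype(np.float32),cv2.DIST_HUBER,0,.01,.01).ravel())
    m=np.load(f"r_{n}_tray.npy");t=cloud(n,m,D)*1000
    r=t[(t[:,2]>11)&(t[:,2]<24)]
    print("tray",cv2.minAreaRect(t[:,:2].astype(np.float32)),"rim",cv2.minAreaRect(r[:,:2].astype(np.float32)))
a=np.load("i_side.npy")[80:330,200:500];b=np.load("i_top.npy")[120:320,180:520]
a=cv2.resize(a,(480,400),interpolation=2);b=cv2.resize(b,(310,182))
im=np.zeros((400,795,3),np.uint8);im[:,:480]=a;im[:182,482:792]=b
cv2.imwrite("pics/both.png",im[:,:,::-1])
E
python3 b.py
```

```text
side boxtop ((571.9807739257812, -41.74687194824219), (121.8554916381836, 155.12925720214844), 13.76860523223877) 116.91635316783092
handle 50 [519.19619103 -51.08392284 148.9778819 ] [510.06238677 -81.88079645 139.40219278] [528.83501082 -25.85390448 154.32260717] ((519.871826171875, -54.32037353515625), (9.091756820678711, 57.786582946777344), 13.548637390136719)
fit [ 2.4428485e-01 -9.6970350e-01  5.1991632e+02 -5.0534687e+01]
tray ((538.556640625, 315.089599609375), (229.61595153808594, 164.35931396484375), 78.38227844238281) rim ((537.7020263671875, 326.80291748046875), (208.0321502685547, 156.67947387695312), 77.72926330566406)
top boxtop ((572.7926635742188, -46.30480194091797), (120.95237731933594, 150.76478576660156), 13.731522560119629) 117.29747945527296
handle 81 [520.04444797 -55.5575769  149.17676733] [510.02707157 -86.19835384 140.12439488] [528.44661315 -29.64810709 154.45856179] ((519.544921875, -58.06344985961914), (8.851046562194824, 58.21795654296875), 13.797401428222656)
fit [ 2.3847069e-01 -9.7114968e-01  5.1922809e+02 -5.6736530e+01]
tray ((584.9570922851562, 530.836181640625), (55.36664962768555, 74.98085021972656), 2.125523090362549) rim ((581.927001953125, 516.0122680664062), (40.08895492553711, 44.32705307006836), 60.580326080322266)
```

View pics/side0.png

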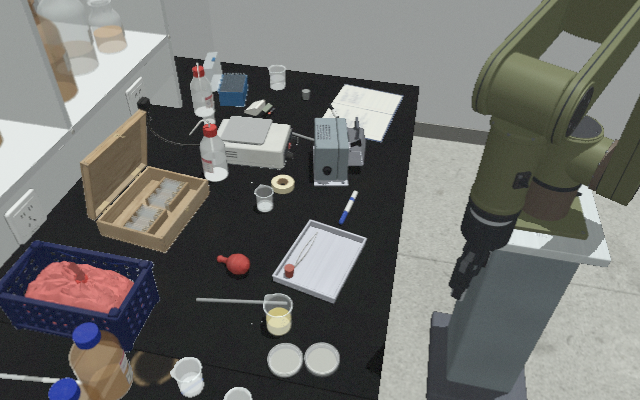

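View pics/top0.png

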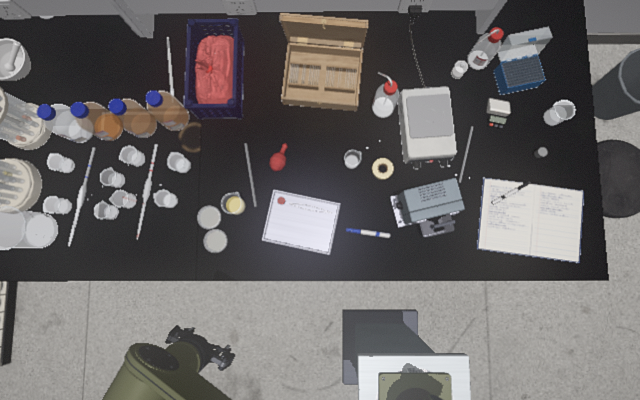

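The side picture shows the box with the hung cover at (355,145), the marker at (348,207) and the tray at (322,260). The top picture shows the cover at (437,223) and the tray at (300,224). The handle bar is at about (520,-56,145) mm with the box yawed 13.8°, and the tray centre is at about (537,327) yawed -12.3°.

Call:
jog_arm:
  motion:
    - [[10, -21, 0, 0, 0, -5.1], [23, -48, 0, 0, 0, -5.1], [23, -48, 0, 0, 0, -5.1], [23, -48, 0, 0, 0, -5.1], [23, -48, 0, 0, 0, -5.1], [23, -48, 0, 0, 0, -5.1], [23, -48, 0, 0, 0, -5.1], [23, -48, 0, 0, 0, -5.1], [23, -48, 0, 0, 0, -5.1], [23, -48, 0, 0, 0, -5.1]]
  fingers: 0.4

```text
time: 1.85
tcp_pos: [0.462, 0.0659, 0.2316]
orientation: [179.9, -0.0, 103.7]
force: [1.5, -0.2, 0.3]
gripper_width: 0.602
gripper_force: 0.0
```

Call:
jog_arm:
  motion:
    - [[23, -48, 0, 0, 0, 0], [20, -42, 0, 0, 0, 0], [12, -26, -11, 0, 0, 0], [3, -7, -20, 0, 0, 0], [0, 0, 0, 0, 0, 0], [0, 0, 0, 0, 0, 0]]

```text
time: 2.6
tcp_pos: [0.5193, -0.0551, 0.2008]
orientation: [180.0, -0.0, 103.9]
force: [0.6, 0.7, -1.0]
gripper_width: 0.602
gripper_force: 0.0
```

Call:
jog_arm:
  motion:
    - [[0, 0, -20, 0, 0, 0], [0, 0, -22, 0, 0, 0], [0, 0, -18, 0, 0, 0], [0, 0, -8, 0, 0, 0], [0, 0, -4, 0, 0, 0], [0, 0, 0, 0, 0, 0], [0, 0, 0, 0, 0, 0]]

```text
time: 3.48
tcp_pos: [0.5198, -0.0555, 0.129]
orientation: [179.9, 0.0, 103.9]
force: [0.3, 0.2, 0.2]
gripper_width: 0.597
gripper_force: 0.0
```

```bash
cat > c.py <<'E'
from h import *
import sys
tag=sys.argv[1]
ims=[]
for n,X in(("side",[.52,-.056,.13]),("top",[.52,-.056,.13])):
    im,D=viewer.snapshot(n);u,v=proj(n,X)[0].astype(int)
    c=im[max(v-60,0):v+60,u-60:u+60];ims.append(cv2.resize(c,(395,395),interpolation=2))
    np.save(f"d_{n}.npy",D)
    print(n,(u,v))
cv2.imwrite(f"pics/{tag}.png",np.hstack(ims)[:,:,::-1])
print(bot.sense()["force"],bot.sense()["tcp_pos"])
E
python3 c.py grip
```

```text
side (np.int64(356), np.int64(128))
top (np.int64(440), np.int64(223))
[-0.12030396 -0.22163811  0.38365164] [ 0.51974112 -0.0555856   0.12886554]
```

View pics/grip.png

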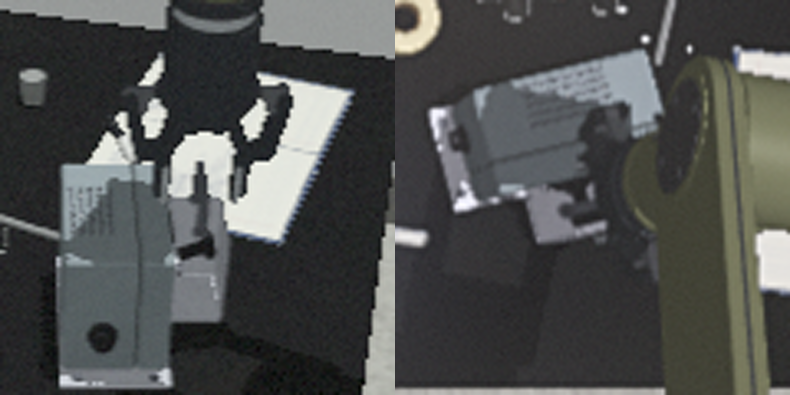

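The crop shows the bar (200,180) between the finger tips at (135,150) and (240,190), well enough centred.

Call:
jog_arm:
  motion:
    - [[0, 0, 0, 0, 0, 0], [0, 0, 0, 0, 0, 0], [0, 0, 0, 0, 0, 0], [0, 0, 0, 0, 0, 0], [0, 0, 0, 0, 0, 0], [0, 0, 0, 0, 0, 0]]
  fingers: 1.0
  newtons: 25

```text
time: 4.32
tcp_pos: [0.5189, -0.0556, 0.1283]
orientation: [-180.0, -0.0, 103.9]
force: [-2.8, -1.3, 2.9]
gripper_width: 0.097
gripper_force: 29.5
```

Call:
jog_arm:
  motion:
    - [[-0.8, -0.2, 0, 0, 0, 0], [0, 0, 0, 0, 0, 0], [0, 0, 0, 0, 0, 0], [0, 0, 0, 0, 0, 0]]
  newtons: 60

```text
time: 4.82
tcp_pos: [0.5188, -0.0556, 0.1283]
orientation: [180.0, 0.0, 103.9]
force: [-1.2, -0.7, 1.3]
gripper_width: 0.087
gripper_force: 62.3
```

Call:
jog_arm:
  motion:
    - [[0, 0, 3, 0, 0, 0], [0, 0, 3, 0, 0, 0], [0, 0, 3, 0, 0, 0], [0, 0, 3, 0, 0, 0], [0, 0, 2, 0, 0, 0], [0, 0, 1, 0, 0, 0], [0, 0, 0, 0, 0, 0], [0, 0, 0, 0, 0, 0], [0, 0, 0, 0, 0, 0]]

```text
time: 5.95
tcp_pos: [0.5184, -0.0557, 0.1432]
orientation: [-180.0, -0.0, 103.9]
force: [-0.2, -0.2, -2.4]
gripper_width: 0.094
gripper_force: 61.8
```

```bash
python3 c.py lift
python3 - <<'E'
from h import *
print([np.round(x["force"],1).tolist()+np.round(x["tcp_pos"]*1e3,1).tolist() for x in [bot.sense()]])
for n in("side","top"):
    D=np.load(f"d_{n}.npy");P=cloud(n,np.ones((400,640),bool),D)*1000
    r=P[(P[:,2]>10)&(P[:,2]<24)&(P[:,0]>440)&(P[:,0]<640)&(P[:,1]>210)&(P[:,1]<440)]
    f=P[(P[:,2]>-3)&(P[:,2]<24)&(P[:,0]>440)&(P[:,0]<640)&(P[:,1]>210)&(P[:,1]<440)]
    print(n,len(r),cv2.minAreaRect(r[:,:2].astype(np.float32)))
E
```

```text
side (np.int64(356), np.int64(128))
top (np.int64(440), np.int64(223))
[-0.22439137  0.23008015 -2.80784633] [ 0.51846776 -0.05567567  0.14322881]
[[-0.2, 0.2, -2.8, 518.5, -55.7, 143.2]]
side 860 ((536.7838134765625, 326.1866455078125), (207.73927307128906, 156.66600036621094), 77.87966918945312)
top 482 ((536.5509033203125, 325.5262145996094), (204.4886016845703, 154.79641723632812), 77.8377456665039)
```

View pics/lift.png

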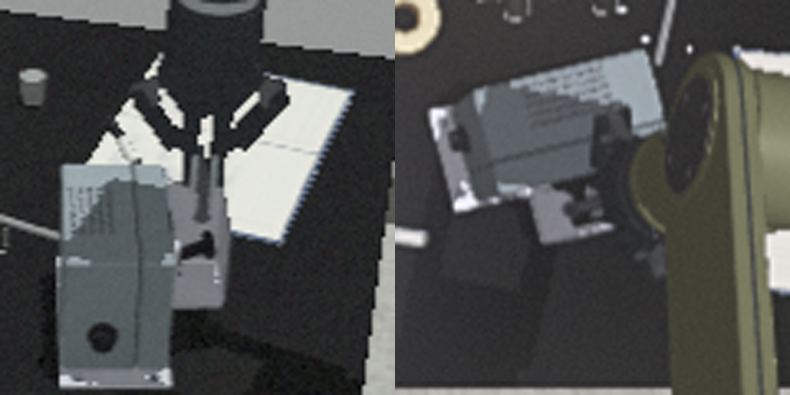

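The cover is gripped and raised 15 mm (bottom edge moved up at (200,305)), and the force equals its weight. Now I draw it off slowly.

Call:
jog_arm:
  motion:
    - [[-1.94, -0.48, 0, 0, 0, 0], [-1.94, -0.48, 0, 0, 0, 0], [-1.94, -0.48, 0, 0, 0, 0], [0, 0, 0, 0, 0, 0]]

```text
time: 6.55
tcp_pos: [0.5124, -0.0572, 0.1433]
orientation: [-180.0, -0.0, 103.8]
force: [-0.7, 0.1, -2.0]
gripper_width: 0.09
gripper_force: 61.8
```

Call:
jog_arm:
  motion:
    - [[-1.94, -0.48, 0, 0, 0, 0], [-1.94, -0.48, 0, 0, 0, 0], [-1.94, -0.48, 0, 0, 0, 0], [0, 0, 0, 0, 0, 0]]

```text
time: 7.05
tcp_pos: [0.5066, -0.0586, 0.1433]
orientation: [-180.0, -0.0, 103.9]
force: [0.7, -0.1, -1.5]
gripper_width: 0.091
gripper_force: 61.8
```

Call:
jog_arm:
  motion:
    - [[-4.9, -1.2, 0, 0, 0, 0], [-7.8, -1.9, 0, 0, 0, 0], [-9.7, -2.4, 0, 0, 0, 0], [-9.7, -2.4, 0, 0, 0, 0], [-9.7, -2.4, 0, 0, 0, 0], [-9.7, -2.4, 0, 0, 0, 0], [-4.9, -1.2, 0, 0, 0, 0], [0, 0, 15, 0, 0, 0], [0, 0, 25, 0, 0, 0], [0, 0, 0, 0, 0, 0]]

```text
time: 8.3
tcp_pos: [0.4522, -0.073, 0.1849]
orientation: [179.7, 0.1, 103.9]
force: [0.8, 0.4, -1.6]
gripper_width: 0.089
gripper_force: 61.8
```

Call:
jog_arm:
  motion:
    - [[2.5, 16, 0, 0, 0, -2.6], [5, 32, 0, 0, 0, -2.6], [6, 40, 0, 0, 0, -2.6], [6, 40, 0, 0, 0, -2.6], [6, 40, 0, 0, 0, -2.6], [6, 40, 0, 0, 0, -2.6], [6, 40, 0, 0, 0, -2.6], [6, 40, 0, 0, 0, -2.6], [6, 40, 0, 0, 0, -2.6], [6, 40, 0, 0, 0, -2.6]]

```text
time: 9.55
tcp_pos: [0.5056, 0.2967, 0.1818]
orientation: [-179.9, 0.1, 77.8]
force: [-0.9, -0.3, -1.3]
gripper_width: 0.088
gripper_force: 61.7
```

Call:
jog_arm:
  motion:
    - [[4, 26, 0, 0, 0, 0], [1.5, 10, 0, 0, 0, 0], [0, 0, -10, 0, 0, 0], [0, 0, -20, 0, 0, 0], [0, 0, -15, 0, 0, 0], [0, 0, -5, 0, 0, 0], [0, 0, 0, 0, 0, 0], [0, 0, 0, 0, 0, 0]]

```text
time: 10.55
tcp_pos: [0.512, 0.3316, 0.134]
orientation: [179.9, -0.0, 77.8]
force: [-0.4, -0.0, -1.6]
gripper_width: 0.092
gripper_force: 61.7
```

```bash
sed -i 's/\[.52,-.056,.13\]/[.52,.32,.05]/g' c.py; python3 c.py pre
python3 - <<'E'
from h import *
for n in("side","top"):
    D=np.load(f"d_{n}.npy");P=cloud(n,np.ones((400,640),bool),D)*1000
    r=P[(P[:,2]>28)&(P[:,2]<112)&(P[:,0]>440)&(P[:,0]<600)&(P[:,1]>250)&(P[:,1]<410)]
    print(n,len(r),np.percentile(r,[1,50,99],axis=0).round())
E
```

```text
side (np.int64(328), np.int64(245))
top (np.int64(301), np.int64(225))
[-0.48790337  0.40505541 -2.09827064] [0.51199594 0.33176073 0.13407474]
side 901 [[484. 293.  28.]
 [510. 329.  52.]
 [595. 386. 111.]]
top 82 [[483. 294.  28.]
 [497. 305.  33.]
 [526. 326.  73.]]
```

View pics/pre.png

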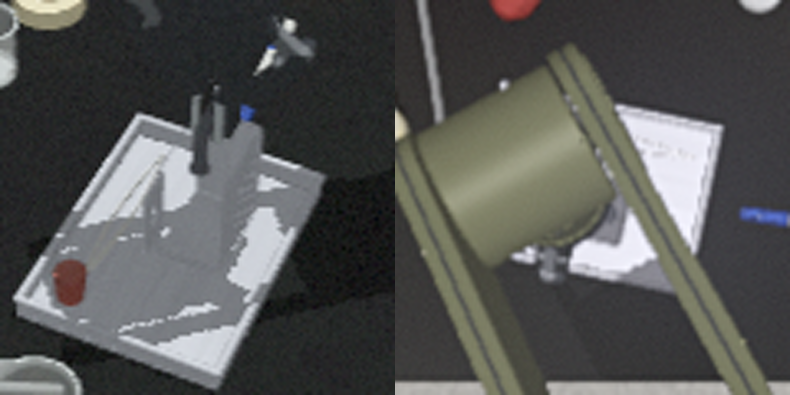

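The cover is upright over the near half of the tray, at (230,195) in the crop, and clear of the tweezers and stopper. I'll lower it until it touches.

Call:
jog_arm:
  motion:
    - [[0, 0, -8, 0, 0, 0], [0, 0, -9, 0, 0, 0], [0, 0, -4, 0, 0, 0], [0, 0, -2, 0, 0, 0], [0, 0, -1, 0, 0, 0], [0, 0, -1, 0, 0, 0], [0, 0, 0, 0, 0, 0], [0, 0, 0, 0, 0, 0]]

```text
time: 11.65
tcp_pos: [0.5116, 0.3316, 0.1085]
orientation: [180.0, -0.0, 77.9]
force: [0.0, 0.4, -1.6]
gripper_width: 0.088
gripper_force: 61.7
```

Call:
jog_arm:
  motion:
    - [[0, 0, -0.7, 0, 0, 0], [0, 0, -0.7, 0, 0, 0], [0, 0, 0, 0, 0, 0]]

```text
time: 12.02
tcp_pos: [0.5115, 0.3316, 0.1072]
orientation: [180.0, -0.0, 77.9]
force: [-0.9, -1.2, 0.9]
gripper_width: 0.089
gripper_force: 62.1
```

Call:
jog_arm:
  motion:
    - [[0, 0, -0.5, 0, 0, 0], [0, 0, 0, 0, 0, 0], [0, 0, 0, 0, 0, 0]]

```text
time: 12.4
tcp_pos: [0.5116, 0.3317, 0.1072]
orientation: [180.0, -0.0, 77.9]
force: [-1.5, -0.8, 3.5]
gripper_width: 0.089
gripper_force: 62.8
```

Call:
jog_arm:
  motion:
    - [[0, 0, 0, 0, 0, 0], [0, 0, 0, 0, 0, 0]]
  fingers: 0.8
  newtons: 20

```text
time: 12.65
tcp_pos: [0.5116, 0.3316, 0.1062]
orientation: [180.0, -0.0, 77.9]
force: [-0.1, 0.7, -0.9]
gripper_width: 0.199
gripper_force: 0.0
```

Call:
jog_arm:
  motion:
    - [[0, 0, 0, 0, 0, 0], [0, 0, 0, 0, 0, 0], [0, 0, 0, 0, 0, 0], [0, 0, 10, 0, 0, 0], [0, 0, 20, 0, 0, 0], [0, 0, 30, 0, 0, 0], [0, 0, 30, 0, 0, 0], [0, 0, 20, 0, 0, 0]]
  fingers: 0.5

```text
time: 13.65
tcp_pos: [0.5121, 0.3319, 0.2189]
orientation: [179.9, -0.1, 77.9]
force: [0.9, -0.1, -0.8]
gripper_width: 0.501
gripper_force: 0.0
```

Call:
jog_arm:
  motion:
    - [[0, -20, 0, 0, 0, -6.4], [-1, -42, 0, 0, 0, -6.4], [-1, -42, 0, 0, 0, -6.4], [-1, -42, 0, 0, 0, -6.4], [-1, -42, 0, 0, 0, -6.4], [-1, -42, 0, 0, 0, -6.4], [-1, -42, 0, 0, 0, -6.4], [-1, -42, 0, 0, 0, -6.4], [-1, -42, 0, 0, 0, -6.4], [0, -25, 0, 0, 0, -6.4]]
  fingers: 1.0

```text
time: 14.9
tcp_pos: [0.5035, -0.0514, 0.2173]
orientation: [179.9, -0.1, 13.6]
force: [-0.0, 0.8, 0.8]
gripper_width: -0.003
gripper_force: 0.0
```

Run:
```python
from h import *
print(bot.sense()["tcp_pos"],bot.sense()["orientation"])
ims=[]
for n in("side","top"):
    im,D=viewer.snapshot(n)
    for X in([.52,-.056,.09],[.515,.33,.06]):
        u,v=proj(n,X)[0].astype(int);ims.append(cv2.resize(im[v-40:v+40,u-53:u+53],(395,298),interpolation=2))
    P=cloud(n,np.ones((400,640),bool),D)*1000
    h=P[(P[:,2]>112)&(P[:,2]<137)&(P[:,0]>440)&(P[:,0]<620)&(P[:,1]>250)&(P[:,1]<410)]
    print(n,"handle",len(h),h.mean(0),cv2.minAreaRect(h[:,:2].astype(np.float32)))
    for o in viewer.silhouettes("lever",n)[:2]:
        p=cloud(n,o["region"],D)*1000;print("lever",o["conf"],o["centre"],len(p),np.percentile(p,[5,50,95],axis=0).round().tolist())
cv2.imwrite("pics/lev.png",np.vstack([np.hstack(ims[:2]),np.hstack(ims[2:])])[:,:,::-1])
```

```text
[ 0.50345834 -0.0513982   0.21733015] [ 1.79946420e+02 -6.05172410e-02  1.35656715e+01]
side handle 119 [511.56775795 335.74732503 125.47418433] ((511.1478271484375, 329.8320007324219), (60.245933532714844, 9.699895858764648), 79.16545867919922)
top handle 75 [510.85201548 328.26527045 128.06785498] ((511.1913146972656, 328.4640808105469), (57.34591293334961, 8.982030868530273), 77.89643096923828)
```

View pics/lev.png

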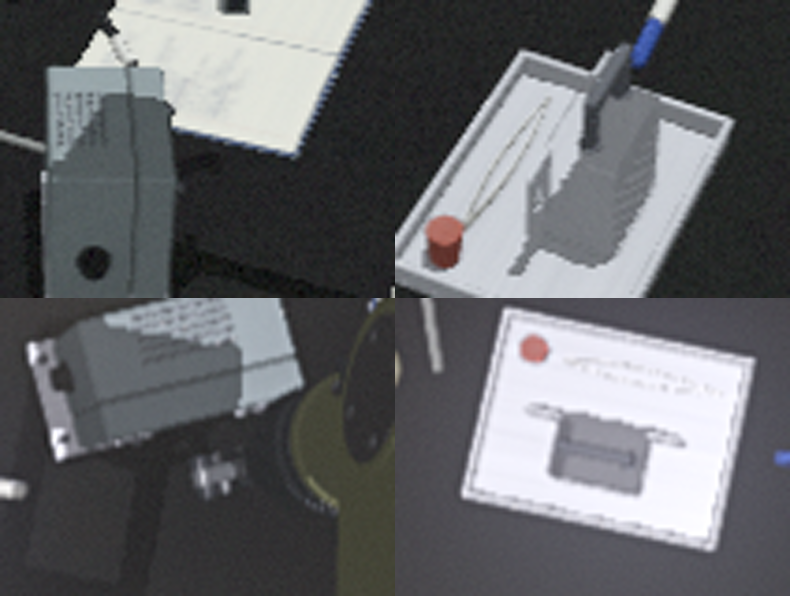

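The cover stands upright in the near half of the tray (600,170), with the tweezers and stopper undisturbed. The lever bar shows dark at (205,160), pointing up. Next I push it down.

Call:
jog_arm:
  motion:
    - [[1, -9.5, -15, 0, 0, 0], [0, 0, -30, 0, 0, 0], [0, 0, -35, 0, 0, 0], [0, 0, -25, 0, 0, 0], [0, 0, -10, 0, 0, 0], [0, 0, -5, 0, 0, 0], [0, 0, -5, 0, 0, 0], [0, 0, -4, 0, 0, 0], [0, 0, 0, 0, 0, 0]]

```text
time: 16.23
tcp_pos: [0.5047, -0.0591, 0.0877]
orientation: [180.0, -0.0, 13.9]
force: [0.4, 0.4, -0.5]
gripper_width: 0.003
gripper_force: 0.0
```

Call:
jog_arm:
  motion:
    - [[0, 0, -4, 0, 0, 0], [0, 0, -4, 0, 0, 0]]

```text
time: 16.48
tcp_pos: [0.5036, -0.0592, 0.0797]
orientation: [180.0, 0.1, 13.9]
force: [-3.9, -1.1, 3.8]
gripper_width: -0.002
gripper_force: 2.3
```

Call:
jog_arm:
  motion:
    - [[0, 0, -4, 0, 0, 0], [0, 0, -4, 0, 0, 0], [0, 0, -4, 0, 0, 0], [0, 0, -3, 0, 0, 0], [0, 0, -2, 0, 0, 0], [0, 0, 0, 0, 0, 0]]

```text
time: 17.23
tcp_pos: [0.5052, -0.0588, 0.0623]
orientation: [180.0, -0.1, 13.9]
force: [-1.0, 0.2, 1.2]
gripper_width: -0.001
gripper_force: 0.3
```

Now on to the stop, watching for the force to rise.

Call:
jog_arm:
  motion:
    - [[0, 0, -2, 0, 0, 0], [0, 0, -1, 0, 0, 0], [0, 0, -1, 0, 0, 0]]

```text
time: 17.6
tcp_pos: [0.5055, -0.0591, 0.0593]
orientation: [180.0, -0.1, 13.9]
force: [-2.7, 0.4, 15.0]
gripper_width: 0.001
gripper_force: 6.9
```

Call:
jog_arm:
  motion:
    - [[0, 0, -1, 0, 0, 0], [0, 0, -1, 0, 0, 0]]

```text
time: 17.85
tcp_pos: [0.5057, -0.0591, 0.0589]
orientation: [179.9, -0.2, 13.9]
force: [-5.2, 1.2, 28.7]
gripper_width: 0.001
gripper_force: 13.4
```

It's on the stop at TCP z = 59 mm, as predicted. Retreat and check.

Call:
jog_arm:
  motion:
    - [[0, 0, 5, 0, 0, 0], [-3, 0, 15, 0, 0, 0], [-3, 0, 30, 0, 0, 0], [0, 0, 40, 0, 0, 0], [0, 20, 40, 0, 0, 0], [0, 40, 20, 0, 0, 0], [0, 45, 0, 0, 0, 0], [0, 40, 0, 0, 0, 0], [0, 20, 0, 0, 0, 0], [0, 0, 0, 0, 0, 0]]

```text
time: 19.1
tcp_pos: [0.4979, 0.1071, 0.2065]
orientation: [180.0, 0.0, 14.0]
force: [0.7, 0.4, -0.5]
gripper_width: 0.003
gripper_force: 0.0
```

Run:
```python
from h import *
print(bot.sense()["tcp_pos"],bot.sense()["force"])
o=np.array([585.8,-41,0]);ex=np.array([.971,.2385,0]);z=np.array([0,0,1.])
up=(o-79*ex+86*z)/1e3;dn=(o-79*ex+54*z)/1e3
ims=[]
for n in("side","top"):
    im,D=viewer.snapshot(n);print(n,"up",proj(n,up).round(),"down",proj(n,dn).round())
    u,v=proj(n,dn)[0].astype(int);ims.append(cv2.resize(im[v-30:v+30,u-30:u+30],(390,390),interpolation=2))
    P=cloud(n,np.ones((400,640),bool),D)*1000
    b=(P-o)@np.c_[ex,np.cross(z,ex),z]
    q=b[(b[:,0]>-95)&(b[:,0]<-66)&(abs(b[:,1])<18)&(b[:,2]>35)&(b[:,2]<105)]
    print(len(q),q.mean(0) if len(q) else"",q[:,2].max() if len(q) else "")
cv2.imwrite("pics/end.png",np.hstack(ims)[:,:,::-1])
```

```text
[0.49792021 0.10707355 0.20650989] [ 0.66640265  0.43166987 -0.53360309]
side up [[359. 141.]] down [[358. 150.]]
36 [-74.85878308   2.50160775  57.12760581] 62.06622358612853
top up [[438. 229.]] down [[435. 229.]]
0
```

View pics/end.png

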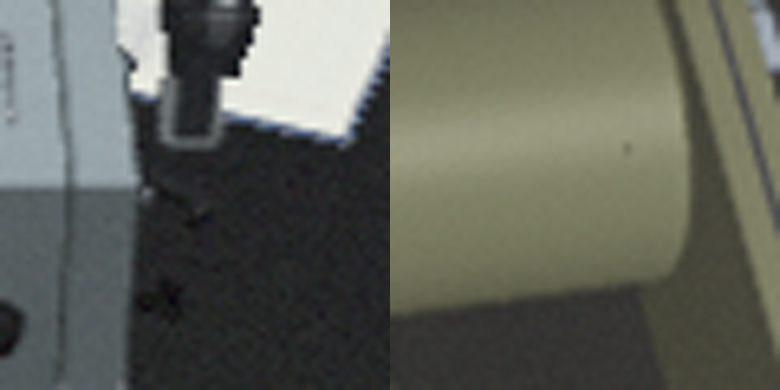

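The lever now points down from the hinge (150,190) to its tip (200,215) in the side crop. Depth puts the bar's top at z ≈ 60 mm, which is fully down. The arm touches nothing.

```bash
python3 -c "
from plant import sign_off
print(sign_off())"
```

```text
the job is handed in; nothing more can be done
None
```

The cover is off and standing upright in the near half of the tray, the lever is fully down on its stop, nothing else was disturbed that I could see, and the job is handed in at about 19 s.

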